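Hold a power adapter home in a sprung test dock

TASK

Put the small black power adapter (the one with two plug pins) into the metal test dock, lying flat on the dock floor with the flat end opposite its pins first, and push it in against the sprung plunger until that end sits squarely on both hard stop pads. The plunger would push it back out, so keep hold of it and finish while still holding it pressed firmly home, with your hand neither released nor withdrawn; hold it with a moderate push, no more than 60 N on the stop pads. Leave everything else where it is.

Things in the scene. Friction and masses are not known exactly. Their poses are not given: they have to be found in the camera images.
- adapter: Small black plug-in power adapter, loose on the worktop, 0.13 to 0.22 kg. Solid  x -44 to +26 mm, 44 mm wide (y), 30 mm high; origin under it, z up. Two thin metal plug pins stick out of the +x end to x = +44 mm (look only: the fingers pass through them). The other end, x = -44 mm, has no pins, is flat and goes into the dock first; at the start it points roughly away from the robot.
- adapter_flat_end (a point): Centre of the adapter's flat end (oppopoint the pins), 44 mm from its origin along its -x and 15 mm above its underside.
- adapter_grip (a point): Best place to grip the adapter from above across its 44 mm width: 14 mm from its origin along +x, 15 mm above its underside; the fingers then stay clear of the dock's guides.
- dock: Test dock, fixed to the worktop: aluminium base plate 190 (x) by 84 (y) by 8 mm, on which the adapter lies and is pushed along the dock's +x. A grey plunger block 84 mm wide, 52 mm high stands on its far end (x +45 to +90 mm) with two black terminal posts up to 64 mm high. Origin under the middle of the plate, z up.
- dock_guides (a point): Midway between the dock's two guide cheeks, on the plate (8 mm above the worktop), at x = +33 mm in the dock's frame. The cheeks stand 49 mm apart inside, run from x = +21 to +45 mm (dock's frame), with flared lead-ins from x = +10 mm, and reach 28 mm above the worktop. The plate before them is free for the fingers.
- stop: The hard stop: two dark steel pads 10 mm wide at y = -16.5 and +16.5 mm, either side of the plunger. Origin midway between their front faces, 23 mm above the worktop (at x = +40, y = 0 mm in the dock's frame); x is the push direction, the stop plane is its x = 0.
- plunger (a joint): Travel of the sprung plunger in m: 0 = fully out, grows as it is pushed in along the dock's +x; 0.012 when the adapter's flat end meets the stop pads (the plunger alone could go to 0.016). The spring pushes back with 4 N at 0 and about 9 N at 0.012 and returns it when released.
- plunger_tip (a point): Centre of the round steel plunger's nose (13 mm across), 23 mm above the worktop; it stands 12 mm in front of the stop plane when fully out.
- power_brick: Bystander: larger black power brick, 122 (x) by 54 (y) by 31 mm, a short cord stub, no pins; origin under its middle.
- screwdriver: Bystander: small red-handled screwdriver, 166 mm long (y), 23 mm thick, lying; origin under its middle.
- marker: Bystander: black felt marker, 134 mm long (y), 16 mm thick, lying; origin under its middle.
- bottle: Bystander: plastic bottle with screw cap, 49 mm across, 117 mm high; origin under its middle.
- beaker: Bystander: glass beaker, 77 mm across, 96 mm high; origin under its middle.
- case: Bystander: flat pale case, 50 (x) by 170 (y) by 20 mm; origin under its middle.

How it is judged:
By the outcome, as a careful person would: the job done as asked, in the order asked, and still so for the second after the job is handed in, while the arm keeps its last pose, push and grip.
It also fails if it takes over 48 s, if anything falls off the work surface, if the arm or the gripper's body presses on something with over 40 N, if the wrist force passes 120 N, or if a joint passes its speed limit or range.

ROBOT

A 6-joint arm with a two-finger parallel gripper is mounted at the origin on a cart in front of the work surface, level with it; the furniture and walls round the work are solid. World frame = base frame: x ahead of the robot, y to its left, z up, the work surface at z = 0. Lengths are in m, angles in rad, forces in N, time in s.
With the tool pointing down it reaches from about 0.25 to 0.775 m from the base axis. Payload 4 kg.
Tool frame: the origin (TCP) lies at the very end of the fingers, on their centre line; the grasp point (between the pads) lies 19 mm behind it (robot.tcp_to_grasp is the distance from the TCP to the grasp point, in m); z points along the fingers, y is the line along which they close (so a half turn about z gives the same grasp; the last joint's range is limited). The gripper opens to 94 mm and grips with 3 to 60 N. Pads are 16 mm wide; open, the fingers measure 119 mm over their backs; the gripper's body (75 mm by 177 mm) begins 78 mm behind the grasp point.
Start: joints at [1.242, 0.087, 1.371, -0, 1.684, -0.103], TCP at [0.123, 0.536, 0.206] pointing down, gripper open.
Joint ranges: [-3.1, 3.1], [-0.76, 2.03], [0.27, 2.55], [-1.08, 4.22], [0.17, 2.65], [-2.57, 2.57]. Speed limits (rad/s): [2.79, 2.79, 3.14, 3.14, 3.14, 3.14].

INTERFACE

Orientations are given as [roll, pitch, yaw] about the fixed x, y, z axes, in that order (R = Rz(yaw) Ry(pitch) Rx(roll)).
In Python, from bench import robot, readout, snapshot gives the robot as it stands (robot), with the cameras as plain functions and the readings (readout).
- The arm moves only by the tool nudge_tcp, called after "Request:" by a JSON object that holds its "op" and its "data". Schema: {"type":"object","properties":{"motion":{"type":"array","items":{"type":"array","items":{"type":"number"},"minItems":5,"maxItems":5},"minItems":1,"maxItems":20},"only":{"type":"string"},"quiet":{"type":"boolean"},"lines":{"type":"string"}},"required":["motion"],"additionalProperties":false}. motion is a list of rows, 1 to 20 of them, each of 5 numbers: the finger opening in m, then dx, dy, dz in m, then a turn about the tool's z in rad; each row shifts and turns the commanded pose from where the row before left it, along the tool's axes as they then stand; what a row does not reach is not made up. A row lasts 1/12 s, in which the tool goes at most 0.0417 m and 0.125 rad, less where a joint would pass 70% of its speed; a pose out of reach is approached as far as the arm can. The fingers move at their own pace and stop on an object; the grip force is fixed at half the most. Time passes only in rows, so rows that do not move let the fingers close. The tool returns the time, the measured TCP pose, the force, the opening and the grip force at its end. only (a regular expression) keeps the lines of the reply that match it, lines (a string "A,B") keeps lines A to B, and quiet returns only ok. Input that does not fit is refused with a message, and nothing moves.
- readout.get_obs(): the state, without advancing time (a new reading comes with each control period).
- snapshot(name): name is "side" or "top" or "wrist"; returns a dict with "color" (400x640x3 uint8, blue, green, red), "fx", "fy", "cx", "cy" (pixels), "extrinsics" (4x4, takes a point from world to camera coordinates). Camera axes: x right, y down, z forward; pixel columns grow to the right and rows downward; lengths in m; the calibration is good to about 2 mm. A picture is of the moment at which its call begins. There is no depth.
- robot.close_job(): hands the job in; it is judged then, once.
The state is a dict: "time": time; "joint_positions": joint angles; "qvel": joint speeds; "joint_torque": joint torques, N m; "tool_pos": TCP position; "ee_rot": TCP orientation; "wrist_force": force on the tool from outside, world axes, zero at the start; "wrist_torque": the same for the moment, N m; "width": finger opening in m; "finger_force": force on a finger pad.
Only numpy, scipy, OpenCV 4.12 (cv2) and the standard library are available. Lean on these libraries where they do the work, as an engineer would, in place of code of your own. Each camera call takes 0.05 s, during which the arm holds its last target. There are 200 camera calls.

## Working session

There is one attempt and no reset: what is moved stays moved. The work goes in short steps, Python scripts to look and compute and a tool call to move; the robot and the scene stay as the last step left them, time stands still between calls to the robot, and variables do not carry over. Pictures are saved under pics/ and viewed, at most 10 in all, crops included, and the job is handed in when it is done.

```bash
ls; mkdir -p pics; cat > h.py <<'E'
import numpy as np,cv2
from bench import robot, readout, snapshot
def snap(n,f):
    s=snapshot(n); cv2.imwrite('pics/'+f+'.png',s['color']); np.savez('pics/'+f,**s); return s
def ray(s,u,v):
    E=np.array(s['extrinsics']);R,t=E[:3,:3],E[:3,3]
    d=R.T@np.array([(u-s['cx'])/s['fx'],(v-s['cy'])/s['fy'],1]);return -R.T@t,d
def onz(s,u,v,z):
    c,d=ray(s,u,v);return c+d*(z-c[2])/d[2]
def tri(rs):
    A=np.zeros((3,3));b=np.zeros(3)
    for c,d in rs:
        d=d/np.linalg.norm(d);P=np.eye(3)-np.outer(d,d);A+=P;b+=P@c
    return np.linalg.solve(A,b)
def proj(s,p):
    E=np.array(s['extrinsics']);q=E[:3,:3]@p+E[:3,3];return np.array([s['fx']*q[0]/q[2]+s['cx'],s['fy']*q[1]/q[2]+s['cy']])
E
python3 - <<'E'
from h import *
a=snap('top','t0');b=snap('side','s0')
for s in(a,b):print(s['fx'],np.round(s['extrinsics'],3))
print(readout.get_obs()['ee_rot'],readout.get_obs()['time'])
E
```

```text
bench.py
pics
467.52815351382645 [[ 0.025 -1.     0.016 -0.071]
 [-0.996 -0.026 -0.088  0.575]
 [ 0.088 -0.014 -0.996  1.489]
 [ 0.     0.     0.     1.   ]]
406.97539963298794 [[ 0.905 -0.425 -0.024 -0.559]
 [-0.276 -0.545 -0.792  0.166]
 [ 0.324  0.723 -0.61   1.271]
 [ 0.     0.     0.     1.   ]]
[-3.13963374e+00 -2.26340132e-04  2.91578171e+00] 0.1
```

View pics/t0.png

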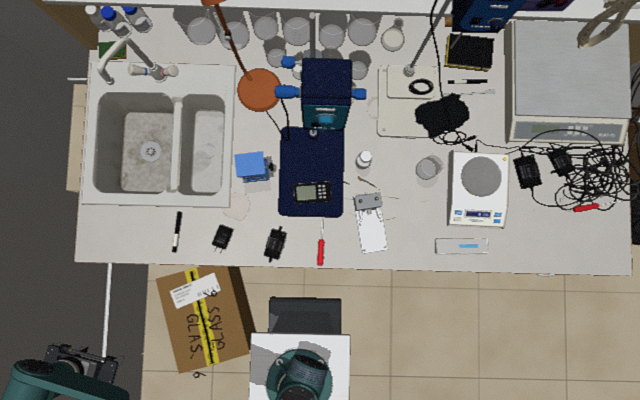

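View pics/s0.png

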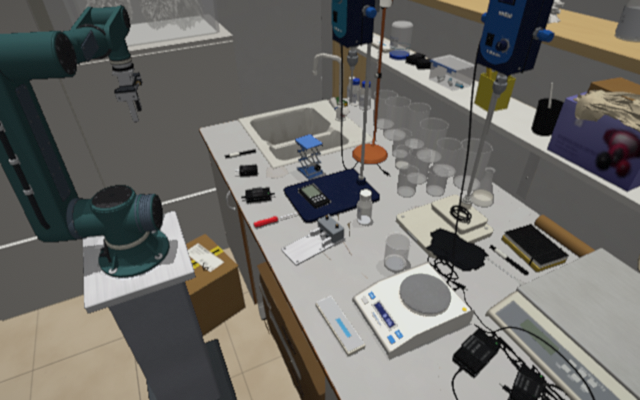

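The top view shows the adapter near (222,237), the brick at (274,243) and the dock around (370,220), with its plunger block at the far end. In the side view they are at (247,171), (258,194) and (318,240). Next I'll look closer and get rough positions.

```bash
python3 - <<'E'
from h import *
a=dict(np.load('pics/t0.npz'));b=dict(np.load('pics/s0.npz'))
c1=cv2.resize(a['color'][180:260,200:400],None,fx=4,fy=4,interpolation=cv2.INTER_CUBIC)
c2=cv2.resize(b['color'][150:270,230:370],None,fx=2,fy=2,interpolation=cv2.INTER_CUBIC)
o=np.zeros((320+240,800,3),np.uint8);o[:320]=c1;o[320:,:280]=c2
cv2.imwrite('pics/c0.png',o)
print(onz(a,222,237,.03),onz(b,247,171,.015),tri([ray(a,222,237),ray(b,247,170)]))
print(onz(a,370,220,.02))
o=readout.get_obs();E=np.array(snapshot('wrist')['extrinsics']);C=-E[:3,:3].T@E[:3,3]
print(o['tool_pos'],C,E[:3,:3])
E
```

```text
[0.45438985 0.25793491 0.03      ] [0.44766654 0.25857312 0.015     ] [0.4517541  0.26116783 0.01720663]
[ 0.52151328 -0.21650866  0.02      ]
[0.12299409 0.53556943 0.20444325] [0.04679826 0.55409329 0.38357258] [[ 0.22306731  0.97480082 -0.00208011]
 [ 0.93926952 -0.21436469  0.26799355]
 [ 0.26079443 -0.06173439 -0.96341846]]
```

View pics/c0.png

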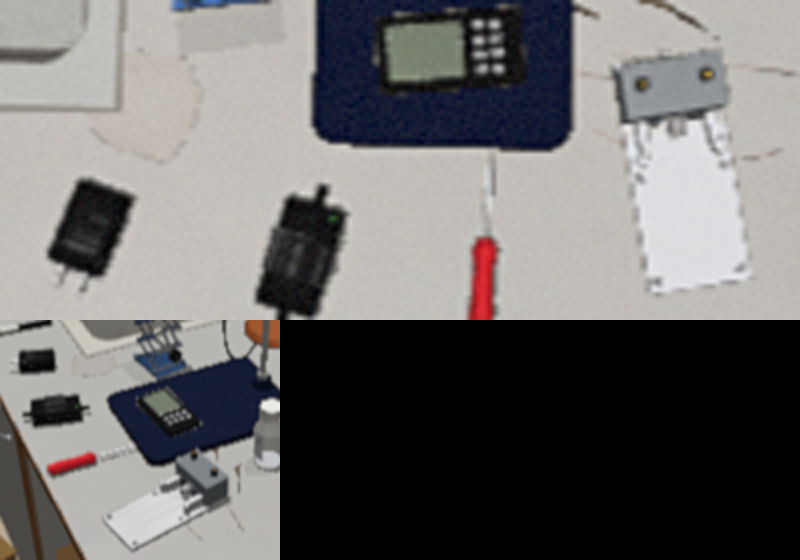

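The crop shows the adapter's pins toward the robot, near crop (70,280), with its axis turned about -22°. The dock opens toward the robot and its axis is turned about +8°. I'll hover over the adapter and measure it with the wrist camera.

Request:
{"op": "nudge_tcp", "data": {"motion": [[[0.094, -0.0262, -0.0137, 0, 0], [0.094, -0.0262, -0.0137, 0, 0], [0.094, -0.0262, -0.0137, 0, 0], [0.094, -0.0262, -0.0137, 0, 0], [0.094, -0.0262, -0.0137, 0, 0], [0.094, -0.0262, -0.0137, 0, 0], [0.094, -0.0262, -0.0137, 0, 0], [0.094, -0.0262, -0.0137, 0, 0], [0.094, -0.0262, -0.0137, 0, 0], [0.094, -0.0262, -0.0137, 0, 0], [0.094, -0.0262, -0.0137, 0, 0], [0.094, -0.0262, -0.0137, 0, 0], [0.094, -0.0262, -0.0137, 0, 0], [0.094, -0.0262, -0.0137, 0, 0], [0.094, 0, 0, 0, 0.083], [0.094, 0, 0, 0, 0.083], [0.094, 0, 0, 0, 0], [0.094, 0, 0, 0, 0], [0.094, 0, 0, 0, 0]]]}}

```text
refused: motion[0]: the value is too long (schema: maxItems 5). Nothing was moved.
```

The call was refused and nothing moved: it wants a list of rows, each a list of 5 numbers. Same move again in that form.

Request:
{"op": "nudge_tcp", "data": {"motion": [[0.094, -0.0262, -0.0137, 0, 0], [0.094, -0.0262, -0.0137, 0, 0], [0.094, -0.0262, -0.0137, 0, 0], [0.094, -0.0262, -0.0137, 0, 0], [0.094, -0.0262, -0.0137, 0, 0], [0.094, -0.0262, -0.0137, 0, 0], [0.094, -0.0262, -0.0137, 0, 0], [0.094, -0.0262, -0.0137, 0, 0], [0.094, -0.0262, -0.0137, 0, 0], [0.094, -0.0262, -0.0137, 0, 0], [0.094, -0.0262, -0.0137, 0, 0], [0.094, -0.0262, -0.0137, 0, 0], [0.094, -0.0262, -0.0137, 0, 0], [0.094, -0.0262, -0.0137, 0, 0], [0.094, 0, 0, 0, 0.083], [0.094, 0, 0, 0, 0.083], [0.094, 0, 0, 0, 0], [0.094, 0, 0, 0, 0], [0.094, 0, 0, 0, 0]]}}

```text
time: 1.73
tool_pos: [0.4374, 0.2672, 0.2053]
ee_rot: [-3.141, -0.0, 2.752]
wrist_force: [-0.2, 0.2, -0.3]
width: 0.094
finger_force: 0.0
```

```bash
python3 - <<'E'
from h import *
s=snap('wrist','w1')
o=readout.get_obs();print(o['tool_pos'],o['ee_rot'],o['time'])
E
```

```text
[0.43741456 0.26722964 0.20540482] [-3.14158297e+00 -1.24360329e-04  2.75175672e+00] 1.7833
```

View pics/w1.png

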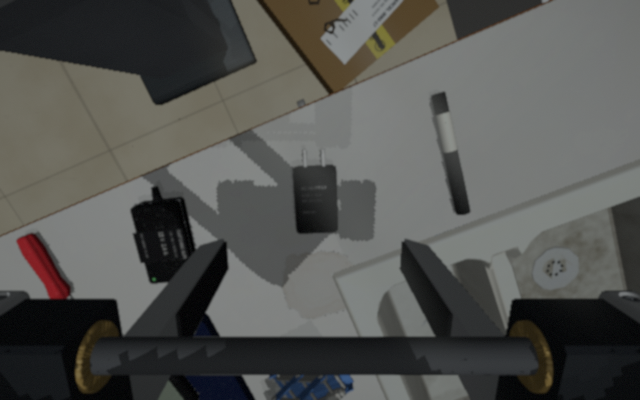

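The wrist view shows the adapter at about (316,200), with its pins at the top (304–325,155). Its flat end is the bottom edge at row ~233. I'll shift sideways for a second view.

Request:
{"op": "nudge_tcp", "data": {"motion": [[0.094, 0, 0.03, 0, 0], [0.094, 0, 0.03, 0, 0], [0.094, 0, 0, 0, 0], [0.094, 0, 0, 0, 0], [0.094, 0, 0, 0, 0]]}}

```text
time: 2.2
tool_pos: [0.4601, 0.3223, 0.2053]
ee_rot: [-3.141, -0.0, 2.751]
wrist_force: [0.0, -0.1, 0.3]
width: 0.0937
finger_force: 0.0
```

```bash
cat >> h.py <<'E'
def rect(s,u,v,thr=50,win=70):
    g=cv2.cvtColor(s['color'],cv2.COLOR_BGR2GRAY)
    m=(cv2.GaussianBlur(g,(3,3),0)<thr).astype(np.uint8)
    m=cv2.morphologyEx(m,cv2.MORPH_OPEN,np.ones((7,7)))
    n,l,st,c=cv2.connectedComponentsWithStats(m)
    i=min(range(1,n),key=lambda k:np.hypot(*(c[k]-[u,v])))
    cs,_=cv2.findContours((l==i).astype(np.uint8),cv2.RETR_EXTERNAL,cv2.CHAIN_APPROX_NONE)
    k=max(cs,key=cv2.contourArea);return cv2.minAreaRect(k),cv2.contourArea(k)
E
python3 - <<'E'
from h import *
a=dict(np.load('pics/w1.npz'));b=snap('wrist','w2')
P=[]
for s in(a,b):
    p=proj(s,tri([ray(a,316,200),ray(a,316,200)]) if 0 else onz(a,316,200,.03))
    for t in (40,50,60):
        r,ar=rect(s,*p,thr=t);bx=cv2.boxPoints(r)
        print(t,np.round(p),ar,np.round(bx,1).tolist())
    P.append(sorted(bx.tolist(),key=lambda q:q[1]))
o=readout.get_obs();print(o['tool_pos'],o['ee_rot'])
for i,j in((0,1),(2,3)):
    A=sorted(P[0][i:j+1]);B=sorted(P[1][i:j+1])
    for q,w in zip(A,B):print(tri([ray(a,*q),ray(b,*w)]),onz(a,*q,.03),onz(b,*w,.03))
E
```

```text
40 [316. 200.] 1015.5 [[293.79998779296875, 190.10000610351562], [329.79998779296875, 187.8000030517578], [332.5, 230.8000030517578], [296.5, 233.0]]
50 [316. 200.] 1792.5 [[292.70001220703125, 172.10000610351562], [333.70001220703125, 170.0], [336.70001220703125, 231.5], [295.79998779296875, 233.60000610351562]]
60 [316. 200.] 2672.5 [[291.70001220703125, 167.89999389648438], [334.20001220703125, 165.60000610351562], [337.79998779296875, 231.60000610351562], [295.20001220703125, 233.89999389648438]]
40 [258. 200.] 2745.0 [[234.5, 167.3000030517578], [278.5, 163.89999389648438], [283.6000061035156, 230.60000610351562], [239.60000610351562, 234.0]]
50 [258. 200.] 2851.0 [[234.1999969482422, 166.39999389648438], [278.8999938964844, 162.89999389648438], [284.20001220703125, 231.3000030517578], [239.39999389648438, 234.6999969482422]]
60 [258. 200.] 2930.0 [[233.89999389648438, 166.1999969482422], [279.3999938964844, 163.0], [284.29998779296875, 231.5], [238.8000030517578, 234.8000030517578]]
[0.46019208 0.32204852 0.2055951 ] [-3.14119200e+00  9.56811548e-05  2.75039400e+00]
[0.41261202 0.25337617 0.02097296] [0.41220526 0.25411896 0.03      ] [0.41123179 0.25622388 0.03      ]
[0.4299706  0.29488252 0.00091046] [0.42624402 0.29453886 0.03      ] [0.42559128 0.29985902 0.03      ]
[0.47833558 0.22993531 0.03156797] [0.47834865 0.22983777 0.03      ] [0.47921739 0.22915882 0.03      ]
[0.49989511 0.2710783  0.01091857] [0.49300173 0.27243197 0.03      ] [0.49417561 0.27525724 0.03      ]
```

The adapter's flat-end corner triangulates to 31.6 mm high, which fits 30 mm. Its axis is about -19°, with the grip point at (0.431, 0.2705). I'll align, descend and close.

Request:
{"op": "nudge_tcp", "data": {"motion": [[0.094, 0.0037, -0.0293, 0, 0], [0.094, 0.0036, -0.0294, 0, 0], [0.094, 0, 0, 0.02, -0.056], [0.094, 0, 0, 0.03, 0], [0.094, 0, 0, 0.03, 0], [0.094, 0, 0, 0.03, 0], [0.094, 0, 0, 0.03, 0], [0.094, 0, 0, 0.03, 0], [0.094, 0, 0, 0.015, 0], [0.094, 0, 0, 0.01, 0], [0.094, 0, 0, 0.004, 0], [0.094, 0, 0, 0, 0], [0.094, 0, 0, 0, 0]]}}

```text
time: 3.33
tool_pos: [0.4324, 0.2713, 0.0079]
ee_rot: [3.14, 0.002, 2.806]
wrist_force: [-1.3, 0.2, 0.4]
width: 0.0939
finger_force: 0.0
```

Request:
{"op": "nudge_tcp", "data": {"motion": [[0.02, 0, 0, 0, 0], [0.02, 0, 0, 0, 0], [0.02, 0, 0, 0, 0], [0.02, 0, 0, 0, 0], [0.02, 0, 0, 0, 0], [0.02, 0, 0, 0, 0], [0.02, 0, 0, 0, 0], [0.02, 0, 0, 0, 0]]}}

```text
time: 4.0
tool_pos: [0.4314, 0.2709, 0.0064]
ee_rot: [-3.141, -0.0, 2.806]
wrist_force: [0.2, 0.7, 1.0]
width: 0.0449
finger_force: 29.9
```

Gripped (width 44.9 mm, 30 N). Next I'll lift, carry it over the dock, turn to the dock's rough heading, and measure the dock from there.

Request:
{"op": "nudge_tcp", "data": {"motion": [[0.02, 0, 0, -0.015, 0], [0.02, 0, 0, -0.03, 0], [0.02, 0, 0, -0.03, 0], [0.02, 0, 0, -0.03, 0], [0.02, 0, 0, -0.03, 0], [0.02, 0, 0, -0.03, 0], [0.02, 0, 0, -0.03, 0], [0.02, 0, 0, 0, 0], [0.02, 0, 0, 0, 0]]}}

```text
time: 4.75
tool_pos: [0.4323, 0.2714, 0.2031]
ee_rot: [3.139, 0.003, 2.806]
wrist_force: [-0.7, 0.4, -1.9]
width: 0.0446
finger_force: 29.9
```

Request:
{"op": "nudge_tcp", "data": {"motion": [[0.02, -0.018, -0.0252, 0, 0], [0.02, -0.018, -0.0252, 0, 0], [0.02, -0.018, -0.0252, 0, 0], [0.02, -0.018, -0.0252, 0, 0], [0.02, -0.018, -0.0252, 0, 0], [0.02, -0.018, -0.0252, 0, 0], [0.02, -0.018, -0.0252, 0, 0], [0.02, -0.018, -0.0252, 0, 0], [0.02, -0.018, -0.0252, 0, 0], [0.02, -0.018, -0.0252, 0, 0], [0.02, -0.018, -0.0252, 0, 0], [0.02, -0.018, -0.0252, 0, 0], [0.02, -0.018, -0.0252, 0, 0], [0.02, -0.018, -0.0252, 0, 0], [0.02, -0.018, -0.0252, 0, 0], [0.02, -0.018, -0.0252, 0, 0], [0.02, 0, 0, 0, 0], [0.02, 0, 0, 0, 0]]}}

```text
time: 6.25
tool_pos: [0.5692, -0.2054, 0.1974]
ee_rot: [3.141, -0.007, 2.803]
wrist_force: [0.0, 0.4, -1.7]
width: 0.0447
finger_force: 29.9
```

Request:
{"op": "nudge_tcp", "data": {"motion": [[0.02, 0, 0, 0, -0.101], [0.02, 0, 0, 0, -0.101], [0.02, 0, 0, 0, -0.101], [0.02, 0, 0, 0, -0.101], [0.02, 0, 0, 0, -0.101], [0.02, 0, 0, 0, 0], [0.02, 0, 0, 0, 0], [0.02, 0, 0, 0, 0]]}}

```text
time: 6.92
tool_pos: [0.5701, -0.2036, 0.2007]
ee_rot: [3.14, -0.001, -2.974]
wrist_force: [1.0, 0.0, -1.3]
width: 0.0448
finger_force: 29.9
```

```bash
python3 - <<'E'
from h import *
s=snap('wrist','w3')
o=readout.get_obs();print(o['tool_pos'],o['ee_rot'],o['time'])
E
```

```text
[ 0.5702214  -0.20379791  0.20089943] [ 3.14074672e+00 -7.90589355e-04 -2.97325093e+00] 6.9667
```

View pics/w3.png

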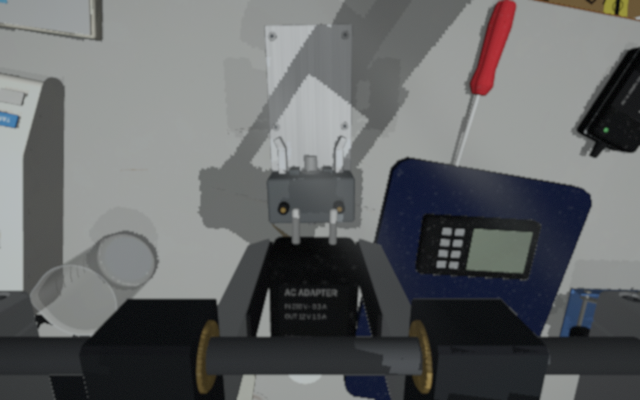

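The dock is well aligned in view. Its plate spans cols ~266–351, its near edge is at row 25, and the cheeks are near (281,155) and (341,155). The plunger is at (310,162) and the block at rows 170–222. The held adapter spans cols 271–358. I'll zoom in and fit edges.

```bash
python3 - <<'E'
from h import *
s=dict(np.load('pics/w3.npz'))
c=s['color']
z=cv2.resize(c[110:230,255:365],None,fx=5,fy=5,interpolation=cv2.INTER_CUBIC)
cv2.imwrite('pics/c3.png',z)
g=cv2.GaussianBlur(cv2.cvtColor(c,cv2.COLOR_BGR2GRAY),(3,3),0).astype(float)
def edge(rows,lo,hi,sgn):
    out=[]
    for r in rows:
        d=sgn*np.diff(g[r,lo:hi]);i=int(np.argmax(d))
        k=np.arange(max(i-2,0),min(i+3,len(d)));w=np.clip(d[k],0,None)
        out.append((r,lo+.5+(k*w).sum()/w.sum(),d[i]))
    return np.array(out)
for nm,lo,hi,sg in(('L',258,276,1),('R',343,360,-1)):
    e=edge(range(30,125,8),lo,hi,sg);print(nm,np.round(e,1).tolist())
for nm,lo,hi,sg in(('aL',262,282,-1),('aR',345,368,1)):
    e=edge(range(245,300,6),lo,hi,sg);print(nm,np.round(e,1).tolist())
E
```

```text
L [[30.0, 265.1, 13.0], [38.0, 264.8, 10.0], [46.0, 265.8, 12.0], [54.0, 266.5, 12.0], [62.0, 266.2, 10.0], [70.0, 267.1, 10.0], [78.0, 267.2, 11.0], [86.0, 267.8, 11.0], [94.0, 268.0, 5.0], [102.0, 268.8, 2.0], [110.0, 268.7, 5.0], [118.0, 269.2, 5.0]]
R [[30.0, 351.0, 7.0], [38.0, 351.7, 5.0], [46.0, 350.9, 5.0], [54.0, 351.0, 6.0], [62.0, 350.8, 6.0], [70.0, 350.6, 7.0], [78.0, 350.5, 7.0], [86.0, 350.5, 8.0], [94.0, 350.5, 8.0], [102.0, 347.8, 17.0], [110.0, 350.2, 13.0], [118.0, 350.1, 13.0]]
aL [[245.0, 268.4, 17.0], [251.0, 266.5, 16.0], [257.0, 264.5, 17.0], [263.0, 263.2, 16.0], [269.0, 262.9, 6.0], [275.0, 266.2, 2.0], [281.0, 263.0, 1.0], [287.0, 269.7, 8.0], [293.0, 269.8, 43.0], [299.0, 269.6, 46.0]]
aR [[245.0, 359.4, 10.0], [251.0, 361.1, 10.0], [257.0, 363.3, 11.0], [263.0, 365.0, 12.0], [269.0, 366.0, 12.0], [275.0, 365.8, 2.0], [281.0, 360.2, 2.0], [287.0, 356.9, 18.0], [293.0, 357.1, 40.0], [299.0, 356.7, 45.0]]
```

View pics/c3.png

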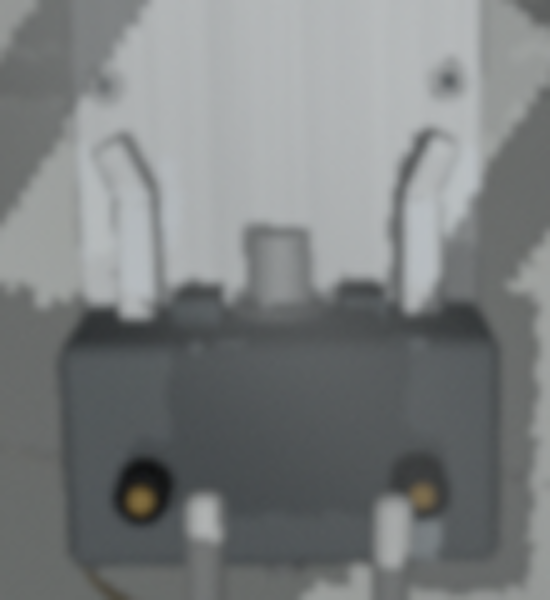

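The zoom shows the block's front top edge from (268.6,180.4) to (353.4,180). The inner cheek edges are at cols ~287 and ~335, the plunger nose at (310.6,156) and the pads at row ~167. Next I'll work out the dock frame, taking heights from a second view.

Request:
{"op": "nudge_tcp", "data": {"motion": [[0.02, 0, -0.025, 0, 0], [0.02, 0, -0.025, 0, 0], [0.02, 0, 0, 0, 0], [0.02, 0, 0, 0, 0], [0.02, 0, 0, 0, 0]]}}

```text
time: 7.38
tool_pos: [0.5787, -0.2533, 0.2011]
ee_rot: [3.14, -0.0, -2.973]
wrist_force: [0.2, 0.6, -0.7]
width: 0.0448
finger_force: 29.9
```

```bash
python3 - <<'E'
from h import *
s=dict(np.load('pics/w3.npz'));b=snap('wrist','w4')
# features tracked by template matching between the two views
F={'bfl':(268.6,180.4),'bfr':(353.4,180),'bbl':(270,222),'postL':(283.5,209.5),'plu':(310.6,156),'chL':(277.5,139),'chR':(341,138),'scN':(276.5,126.5),'scR':(344.5,125.5),'nl':(265,25),'nr':(351,25),'padL':(295,167.5),'padR':(326.6,167.5)}
for k,(u,v) in F.items():
    q=proj(b,onz(s,u,v,.03));iu,iv=int(round(u)),int(round(v));h=9
    T=s['color'][iv-h:iv+h+1,iu-h:iu+h+1]
    x,y=int(round(q[0])),int(round(q[1]));W=h+10
    S=b['color'][max(y-W,0):y+W+1,x-W:x+W+1]
    m=cv2.matchTemplate(S,T,cv2.TM_CCOEFF_NORMED);_,sc,_,l=cv2.minMaxLoc(m)
    def sub(a,i):
        return i if i<1 or i>len(a)-2 else i+.5*(a[i-1]-a[i+1])/(a[i-1]-2*a[i]+a[i+1])
    w=(x-W+h+sub(m[l[1]],l[0])+u-iu,max(y-W,0)+h+sub(m[:,l[0]],l[1])+v-iv)
    print(k,round(sc,2),np.round(w,1),np.round(tri([ray(s,u,v),ray(b,*w)]),4))
zs={'bfl':.052,'bfr':.052,'bbl':.052,'plu':.023}
for k in('bfl','bfr','bbl','nl','nr'):print(k,np.round(onz(s,*F[k],zs.get(k,.008)),4))
rows=np.array([30,46,62,78,118]);L=[265.1,265.8,266.2,267.2,269.2];R=[351,350.9,350.8,350.5,350.1]
M=[]
for A in(L,R):
    p=np.array([onz(s,u,v,.008) for u,v in zip(A,rows)]);v=p[-1]-p[0];print('edge',np.round(p[0],4),np.round(p[-1],4),np.arctan2(v[1],v[0]))
for u in(286.6,335):print('cheek',np.round(onz(s,u,160,.028),4))
# held adapter: gripped edges & tool
print(readout.get_obs()['tool_pos'])
E
```

```text
bfl 0.86 [318.8 179.6] [ 0.5713 -0.2484  0.0287]
bfr 0.88 [405.9 180.7] [ 0.5544 -0.1667  0.0448]
bbl 0.69 [319.6 212.5] [ 0.6045 -0.2412  0.0457]
postL 0.64 [323.  213.1] [ 0.6259 -0.232  -0.0509]
plu 0.73 [361.  155.7] [ 0.541  -0.2107  0.0235]
chL 0.41 [320.8 140.9] [ 0.5377 -0.2509 -0.0397]
chR 0.66 [390.8 138.8] [ 0.5195 -0.1832  0.0153]
scN 0.71 [326.  126.8] [ 0.5194 -0.2497  0.0089]
scR 0.23 [393.9 125. ] [ 0.5064 -0.1815  0.0079]
nl 0.93 [317.8  24.6] [ 0.427  -0.2743  0.0055]
nr 0.76 [404.1  24.7] [ 0.4138 -0.1933  0.0082]
padL 0.87 [344.9 166.8] [ 0.555  -0.2244  0.0227]
padR 0.92 [376.3 167.2] [ 0.55   -0.1928  0.022 ]
bfl [ 0.5663 -0.2462  0.052 ]
bfr [ 0.5526 -0.1679  0.052 ]
bbl [ 0.6068 -0.2393  0.052 ]
nl [ 0.4275 -0.2739  0.008 ]
nr [ 0.4137 -0.1933  0.008 ]
edge [ 0.4318 -0.2732  0.008 ] [ 0.512  -0.2583  0.008 ] 0.18344302278366786
edge [ 0.418  -0.1924  0.008 ] [ 0.4982 -0.1773  0.008 ] 0.1857162089585244
cheek [ 0.5483 -0.2336  0.028 ]
cheek [ 0.5402 -0.1863  0.028 ]
[ 0.57881812 -0.25306989  0.20134168]
```

Request:
{"op": "nudge_tcp", "data": {"motion": [[0.02, 0.029, 0.0117, 0, 0], [0.02, 0.029, 0.0117, 0, 0], [0.02, 0.029, 0.0117, 0, 0], [0.02, 0.029, 0.0116, 0, -0.015], [0.02, 0, 0, 0.03, 0], [0.02, 0, 0, 0.03, 0], [0.02, 0, 0, 0.03, 0], [0.02, 0, 0, 0.03, 0], [0.02, 0, 0, 0.02, 0], [0.02, 0, 0, 0, 0], [0.02, 0, 0, 0, 0], [0.02, 0, 0, 0, 0]]}}

```text
time: 8.43
tool_pos: [0.4579, -0.2276, 0.0634]
ee_rot: [-3.14, 0.002, -2.957]
wrist_force: [0.4, 0.4, -1.4]
width: 0.0447
finger_force: 29.9
```

```bash
python3 - <<'E'
from h import *
s=dict(np.load('pics/w3.npz'))
T=np.array([.5702,-.2038,.2009]);yw=-2.9733
y=np.array([np.sin(yw),-np.cos(yw)])
for u in(269.7,356.9,313.3):print('adapter y in tool',y@(onz(s,u,296,.2245)-T)[:2])
snap('wrist','w5');snap('side','s5')
o=readout.get_obs();p=o['tool_pos'];st=np.array([.553,-.2087]);a=.183;d=p[:2]-st
print(p,o['ee_rot'],'dock x,y from stop',d@[np.cos(a),np.sin(a)],d@[-np.sin(a),np.cos(a)])
E
```

```text
adapter y in tool -0.02050799354390689
adapter y in tool 0.022024800344106095
adapter y in tool 0.0007546708087863424
[ 0.45830613 -0.22807129  0.06405117] [-3.13845161  0.00356557 -2.95706429] dock x,y from stop -0.09663787595609023 -0.0018154094201058499
```

View pics/w5.png

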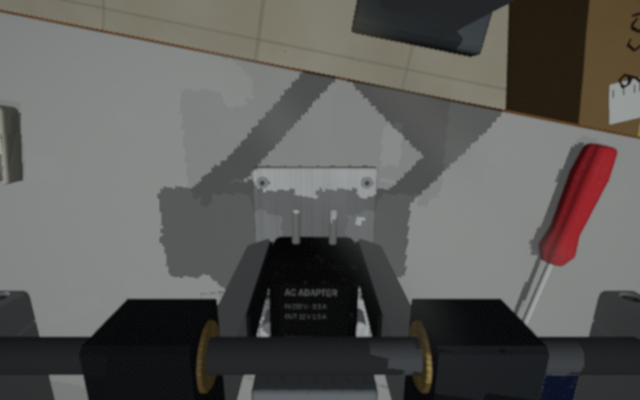

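The adapter hangs over the plate's near part. The plate's near corners are at about (253,167) and (377,167), and the adapter is centred at col 313.

```bash
python3 - <<'E'
from h import *
s=dict(np.load('pics/w5.npz'))
T=np.array([.4583,-.2281,.0641]);yw=-2.957
y=np.array([np.sin(yw),-np.cos(yw)]);x=np.array([np.cos(yw),np.sin(yw)])
g=cv2.GaussianBlur(cv2.cvtColor(s['color'],cv2.COLOR_BGR2GRAY),(3,3),0).astype(float)
for r in(172,178,205,220,235):
    L=np.diff(g[r,243:265]);R=-np.diff(g[r,365:390])
    l,rr=243.5+np.argmax(L),365.5+np.argmax(R)
    q=[y@(onz(s,u,r,.008)-T)[:2] for u in(l,rr)];print(r,l,rr,np.round(q,4),np.mean(q))
o=readout.get_obs();print(o['tool_pos'],o['qvel'])
E
```

```text
172 250.5 375.5 [-0.0409  0.0424] 0.0007463453205181006
178 252.5 375.5 [-0.0398  0.0426] 0.0014184189316043434
205 254.5 373.5 [-0.0393  0.0421] 0.0014422021338467636
220 254.5 365.5 [-0.0397  0.0371] -0.0013120037911893909
235 255.5 373.5 [-0.0395  0.0432] 0.0018194065443568365
[ 0.45830613 -0.22807129  0.06405117] [-4.26850690e-03 -4.49146750e-05  2.82069031e-03 -6.60821499e-04
 -1.30870854e-03  7.14208050e-04]
```

Request:
{"op": "nudge_tcp", "data": {"motion": [[0.02, 0, 0.0008, 0.02, 0], [0.02, 0, 0, 0.015, 0], [0.02, 0, 0, 0.008, 0], [0.02, 0, 0, 0.004, 0], [0.02, 0, 0, 0, 0], [0.02, 0, 0, 0, 0], [0.02, 0, 0, 0, 0]]}}

```text
time: 9.12
tool_pos: [0.4574, -0.2271, 0.0156]
ee_rot: [-3.14, 0.002, -2.957]
wrist_force: [-0.2, -0.5, -2.4]
width: 0.0447
finger_force: 29.9
```

Request:
{"op": "nudge_tcp", "data": {"motion": [[0.02, 0, 0, 0.002, 0], [0.02, 0, 0, 0, 0], [0.02, 0, 0, 0, 0]]}}

```text
time: 9.37
tool_pos: [0.4576, -0.2273, 0.0143]
ee_rot: [-3.14, 0.002, -2.957]
wrist_force: [-0.6, -0.1, 5.3]
width: 0.0449
finger_force: 30.0
```

It is seated on the plate (about 7 N at z 14.3 mm). Now I'll slide it in.

Request:
{"op": "nudge_tcp", "data": {"motion": [[0.02, -0.005, 0, 0, 0], [0.02, -0.005, 0, 0, 0], [0.02, -0.005, 0, 0, 0], [0.02, -0.005, 0, 0, 0], [0.02, 0, 0, 0, 0], [0.02, 0, 0, 0, 0]]}}

```text
time: 9.87
tool_pos: [0.4772, -0.2239, 0.0143]
ee_rot: [-3.139, 0.002, -2.957]
wrist_force: [-1.4, 0.2, 5.4]
width: 0.0446
finger_force: 29.9
```

Request:
{"op": "nudge_tcp", "data": {"motion": [[0.02, -0.003, 0, 0, 0], [0.02, -0.003, 0, 0, 0], [0.02, -0.003, 0, 0, 0], [0.02, -0.002, 0, 0, 0], [0.02, 0, 0, 0, 0], [0.02, 0, 0, 0, 0]]}}

```text
time: 10.37
tool_pos: [0.4849, -0.2227, 0.0143]
ee_rot: [-3.139, -0.005, -2.957]
wrist_force: [-9.1, -1.8, 9.4]
width: 0.0445
finger_force: 30.0
```

Request:
{"op": "nudge_tcp", "data": {"motion": [[0.02, -0.003, 0, 0, 0], [0.02, -0.003, 0, 0, 0], [0.02, 0, 0, 0, 0], [0.02, 0, 0, 0, 0]]}}

```text
time: 10.7
tool_pos: [0.4899, -0.2219, 0.0143]
ee_rot: [-3.139, -0.007, -2.958]
wrist_force: [-11.9, -2.3, 11.2]
width: 0.045
finger_force: 30.0
```

Request:
{"op": "nudge_tcp", "data": {"motion": [[0.02, -0.003, 0, 0, 0], [0.02, -0.002, 0, 0, 0], [0.02, 0, 0, 0, 0], [0.02, 0, 0, 0, 0], [0.02, 0, 0, 0, 0]]}}

```text
time: 11.12
tool_pos: [0.4936, -0.2212, 0.0142]
ee_rot: [-3.139, -0.01, -2.958]
wrist_force: [-13.8, -3.8, 13.8]
width: 0.0446
finger_force: 30.0
```

Request:
{"op": "nudge_tcp", "data": {"motion": [[0.02, -0.002, 0, -0.0005, 0], [0.02, -0.002, 0, 0, 0], [0.02, 0, 0, 0, 0], [0.02, 0, 0, 0, 0]]}}

```text
time: 11.45
tool_pos: [0.4949, -0.221, 0.014]
ee_rot: [-3.14, -0.016, -2.958]
wrist_force: [-19.1, -5.5, 13.1]
width: 0.0448
finger_force: 30.0
```

Request:
{"op": "nudge_tcp", "data": {"motion": [[0.02, -0.002, 0, 0, 0], [0.02, 0, 0, 0, 0], [0.02, 0, 0, 0, 0]]}}

```text
time: 11.7
tool_pos: [0.4956, -0.2209, 0.0139]
ee_rot: [-3.14, -0.018, -2.958]
wrist_force: [-22.7, -5.1, 15.6]
width: 0.0448
finger_force: 30.0
```

Request:
{"op": "nudge_tcp", "data": {"motion": [[0.02, -0.002, 0, 0, 0], [0.02, 0, 0, 0, 0], [0.02, 0, 0, 0, 0]]}}

```text
time: 11.95
tool_pos: [0.4965, -0.2207, 0.0137]
ee_rot: [-3.141, -0.021, -2.958]
wrist_force: [-24.8, -6.3, 17.0]
width: 0.0451
finger_force: 30.0
```

The push has stiffened and the tool is tilting slightly. I'll check for slip in the hand and look from the side.

```bash
python3 - <<'E'
from h import *
a=dict(np.load('pics/w5.npz'));b=snap('wrist','w6');s=snap('side','s6')
A=a['color'][283:315,276:350];m=cv2.matchTemplate(b['color'][265:335,260:366],A,cv2.TM_CCOEFF_NORMED)
_,sc,_,l=cv2.minMaxLoc(m);print('label shift',sc,l[0]-16,l[1]-18)
p=proj(s,np.array([.53,-.21,.02])).astype(int);print(p)
z=cv2.resize(s['color'][p[1]-45:p[1]+45,p[0]-60:p[0]+60],None,fx=5,fy=5,interpolation=cv2.INTER_CUBIC)
cv2.imwrite('pics/c6.png',z);o=readout.get_obs();print(o['tool_pos'],o['ee_rot'],o['wrist_force'],o['wrist_torque'])
E
```

```text
label shift 0.9705314636230469 0 -5
[317 236]
[ 0.49648878 -0.22072162  0.01369573] [-3.14052484 -0.02072048 -2.95836857] [-24.78936203  -6.23367207  16.1491922 ] [-1.05007721  4.35611063 -0.10140567]
```

View pics/c6.png

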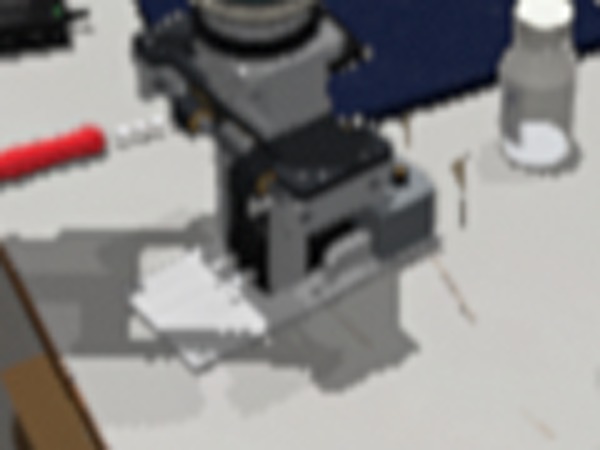

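View pics/w6.png

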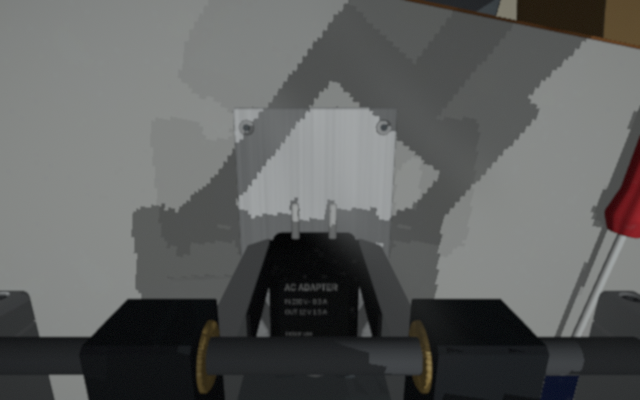

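The side crop shows the adapter in the dock behind the near cheek, close to the block. The wrist view shows the plate's near corners at (235,108) and (396,108), and the adapter's pin end at rows ~234+. The label has moved about 5 px, so there has been some slip in the hand. I'll locate the pin end relative to the plate edge numerically.

```bash
python3 - <<'E'
from h import *
for f in('w5','w6'):
    s=dict(np.load(f'pics/{f}.npz'));g=cv2.cvtColor(s['color'],cv2.COLOR_BGR2GRAY).astype(float)
    pr=g[:,304:326].mean(1);print(f,np.round(pr[222:282]).astype(int).tolist())
s=dict(np.load('pics/w6.npz'));g=cv2.cvtColor(s['color'],cv2.COLOR_BGR2GRAY).astype(float)
print(np.round(g[100:116,300:325].mean(1)).tolist(), np.round(g[104:116,255:275].mean(1)).tolist())
u=np.array([np.cos(.183),np.sin(.183)])
n=onz(s,315,108.5,.008)[:2]@u
for r,z in((233,.008),(234,.008),(260,.038),(265,.038),(270,.038)):print(r,z,(onz(s,315,r,z)[:2]@u-n)*1000)
print('near edge -> stop (est.)',(np.array([.553,-.2087])@u-n)*1000,'tip',proj(s,np.array([.4965,-.2207,.0137])))
# expected rows if pin end 65 mm from edge
c=onz(s,315,108.5,.008)[:2]
for d in(60,62,65,67):print(d,[np.round(proj(s,np.append(c+u*d/1000,z)),1).tolist() for z in(.008,.038)])
E
```

```text
w5 [94, 94, 94, 94, 94, 94, 94, 94, 94, 94, 94, 94, 94, 88, 70, 42, 19, 11, 11, 10, 10, 9, 9, 8, 8, 8, 7, 8, 8, 6, 6, 7, 8, 8, 9, 9, 9, 9, 9, 9, 9, 8, 8, 8, 8, 9, 9, 8, 7, 7, 6, 7, 7, 7, 7, 7, 7, 8, 9, 11]
w6 [100, 100, 100, 100, 99, 99, 99, 99, 96, 84, 59, 33, 20, 17, 17, 15, 15, 14, 13, 13, 12, 12, 11, 11, 10, 10, 11, 10, 11, 11, 10, 10, 11, 11, 10, 10, 8, 9, 9, 9, 8, 8, 9, 8, 8, 8, 8, 8, 8, 8, 8, 8, 10, 11, 11, 11, 10, 10, 10, 10]
[103.0, 103.0, 103.0, 104.0, 106.0, 109.0, 110.0, 109.0, 116.0, 128.0, 136.0, 142.0, 146.0, 149.0, 150.0, 150.0] [117.0, 117.0, 115.0, 111.0, 113.0, 119.0, 123.0, 122.0, 118.0, 116.0, 115.0, 115.0]
233 0.008 66.3292876384326
234 0.008 66.91118923816248
260 0.038 69.50678944445993
265 0.038 72.05546714692478
270 0.038 74.62338380694838
near edge -> stop (est.) 134.75955265370436 tip [312.33456403 255.05604655]
60 [[314.8, 222.0], [314.9, 241.0]]
62 [[314.8, 225.5], [314.9, 245.1]]
65 [[314.8, 230.7], [314.9, 251.1]]
67 [[314.8, 234.2], [314.9, 255.0]]
```

The pin end sits 65.7 mm past the plate's near edge. Fully home would be 65.0, so the flat end is on the stops. I'll ease the downward pressure and push a little more.

Request:
{"op": "nudge_tcp", "data": {"motion": [[0.02, 0, 0, -0.001, 0], [0.02, 0, 0, 0, 0], [0.02, 0, 0, 0, 0], [0.02, 0, 0, 0, 0]]}}

```text
time: 12.38
tool_pos: [0.4965, -0.2207, 0.0137]
ee_rot: [-3.141, -0.021, -2.958]
wrist_force: [-22.4, -7.6, 10.7]
width: 0.0446
finger_force: 30.0
```

Request:
{"op": "nudge_tcp", "data": {"motion": [[0.02, -0.0015, 0, -0.0007, 0], [0.02, 0, 0, 0, 0], [0.02, 0, 0, 0, 0], [0.02, 0, 0, 0, 0]]}}

```text
time: 12.72
tool_pos: [0.4968, -0.2207, 0.0137]
ee_rot: [-3.141, -0.023, -2.958]
wrist_force: [-23.7, -8.1, 10.2]
width: 0.0452
finger_force: 30.0
```

Request:
{"op": "nudge_tcp", "data": {"motion": [[0.02, -0.002, 0, -0.0007, 0], [0.02, -0.002, 0, -0.0005, 0], [0.02, 0, 0, 0, 0], [0.02, 0, 0, 0, 0], [0.02, 0, 0, 0, 0]]}}

```text
time: 13.13
tool_pos: [0.4986, -0.2203, 0.0135]
ee_rot: [-3.142, -0.028, -2.959]
wrist_force: [-26.5, -9.9, 7.3]
width: 0.0447
finger_force: 30.0
```

```bash
python3 - <<'E'
from h import *
b=snap('wrist','w7');u=np.array([np.cos(.183),np.sin(.183)])
g=cv2.cvtColor(b['color'],cv2.COLOR_BGR2GRAY).astype(float)
print(np.round(g[226:240,304:326].mean(1)).tolist(),np.round(g[100:116,300:325].mean(1)).tolist())
for f in('w5','w6'):
    a=dict(np.load(f'pics/{f}.npz'));A=a['color'][280:310,276:350] if f=='w6' else a['color'][283:315,276:350]
    m=cv2.matchTemplate(b['color'][260:335,260:366],A,cv2.TM_CCOEFF_NORMED);_,sc,_,l=cv2.minMaxLoc(m);print(f,sc,l[0]-16,l[1]-(20 if f=='w6' else 23))
print(readout.get_obs()['wrist_force'],readout.get_obs()['ee_rot'])
E
```

```text
[100.0, 93.0, 74.0, 45.0, 26.0, 22.0, 20.0, 20.0, 19.0, 18.0, 17.0, 16.0, 16.0, 14.0] [97.0, 98.0, 99.0, 104.0, 113.0, 122.0, 127.0, 132.0, 137.0, 140.0, 141.0, 141.0, 141.0, 142.0, 144.0, 149.0]
w5 0.9573982357978821 0 -9
w6 0.9823235273361206 0 -4
[-26.23356054 -10.91201759   7.42994006] [-3.1415808  -0.02830047 -2.95863224]
```

```bash
python3 - <<'E'
from h import *
s=dict(np.load('pics/w7.npz'));g=cv2.GaussianBlur(cv2.cvtColor(s['color'],cv2.COLOR_BGR2GRAY),(3,3),0).astype(float)
def ed(cols,lo,hi,sg):
    o=[]
    for c in cols:
        d=sg*np.diff(g[lo:hi,c]);i=int(np.argmax(d));k=np.arange(max(i-2,0),min(i+3,len(d)));w=np.clip(d[k],0,None);o.append((c,lo+.5+(k*w).sum()/w.sum(),d[i]))
    return np.array(o)
for nm,c,lo,hi,sg in(('pin',[*range(280,292,2),*range(304,326,4),*range(338,350,2)],220,240,-1),('near',range(240,392,10),94,114,1)):
    e=ed(c,lo,hi,sg);print(nm,np.round(e,1).tolist())
    e=e[e[:,2]>8];med=np.median(e[:,1]);e=e[abs(e[:,1]-med)<4]
    p=np.array([onz(s,a,b,.008)[:2] for a,b,_ in e]);v=cv2.fitLine(p.astype(np.float32),cv2.DIST_HUBER,0,.001,.001).ravel();print('normal yaw',np.arctan2(v[1],v[0])%np.pi-np.pi/2,p.mean(0))
o=readout.get_obs();print(o['wrist_torque'],o['wrist_force'],o['time'])
E
```

```text
pin [[280.0, 228.7, 27.0], [282.0, 228.6, 28.0], [284.0, 228.6, 28.0], [286.0, 228.6, 28.0], [288.0, 228.5, 28.0], [290.0, 228.4, 21.0], [304.0, 228.5, 26.0], [308.0, 228.5, 25.0], [312.0, 228.5, 25.0], [316.0, 228.5, 23.0], [320.0, 228.4, 22.0], [324.0, 228.4, 21.0], [338.0, 228.3, 15.0], [340.0, 228.3, 16.0], [342.0, 228.3, 15.0], [344.0, 228.3, 15.0], [346.0, 228.4, 15.0], [348.0, 228.4, 15.0]]
normal yaw 0.18840742 [ 0.48527326 -0.22188187]
near [[240.0, 104.9, 9.0], [250.0, 104.6, 9.0], [260.0, 104.7, 9.0], [270.0, 95.5, 1.0], [280.0, 103.9, 4.0], [290.0, 103.8, 4.0], [300.0, 104.2, 6.0], [310.0, 107.4, 18.0], [320.0, 95.3, 14.0], [330.0, 104.4, 11.0], [340.0, 104.2, 11.0], [350.0, 103.4, 14.0], [360.0, 104.4, 21.0], [370.0, 103.9, 6.0], [380.0, 103.9, 5.0], [390.0, 104.1, 5.0]]
normal yaw 0.18970656 [ 0.42169755 -0.23834693]
[-1.78784291  4.80468192 -0.02859418] [-26.23356054 -10.91201759   7.42994006] 13.1833
```

The adapter is square (yaw 0.188 against the dock's 0.190) and seated 65.5 mm past the near edge, so it is on the stops. I'll check that the hold is steady before handing in.

Request:
{"op": "nudge_tcp", "data": {"motion": [[0.02, 0, 0, 0, 0], [0.02, 0, 0, 0, 0], [0.02, 0, 0, 0, 0], [0.02, 0, 0, 0, 0], [0.02, 0, 0, 0, 0], [0.02, 0, 0, 0, 0], [0.02, 0, 0, 0, 0], [0.02, 0, 0, 0, 0], [0.02, 0, 0, 0, 0], [0.02, 0, 0, 0, 0], [0.02, 0, 0, 0, 0], [0.02, 0, 0, 0, 0]]}}

```text
time: 14.18
tool_pos: [0.4986, -0.2203, 0.0135]
ee_rot: [-3.142, -0.028, -2.959]
wrist_force: [-27.0, -10.1, 7.4]
width: 0.0447
finger_force: 30.0
```

```bash
python3 - <<'E'
from h import *
b=snap('wrist','w8');g=cv2.cvtColor(b['color'],cv2.COLOR_BGR2GRAY).astype(float)
print(np.round(g[226:234,304:326].mean(1)).tolist())
E
```

```text
[100.0, 94.0, 74.0, 45.0, 26.0, 21.0, 21.0, 20.0]
```

The hold is steady, with no creep over a second, so I'm handing in.

```bash
python3 -c "
from bench import robot, readout, snapshot
print(robot.close_job())"
```

```text
the job is handed in; nothing more can be done
None
```

The adapter is flat in the dock with its flat end against both stop pads by my camera measurements, still gripped and pushed at about 28 N at the wrist (an estimated 16 N on the pads), and the job is handed in; it slid about 4 mm in the fingers once on the stops, but held steady for the last second.

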